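Third hand for the new mineral shelf

TASK

Be the teacher's third hand for mounting the loose lipped cedar shelf: first swing the gate brace on the display out until it clicks home square to the backboard, then set the shelf level on the ledger and the brace, lip to the front, its ends even with the ledger's ends and its rear edge flush against the backboard. Press it against the backboard with a steady push of about 12 newtons (6 to 18 will do) and finish while still pressing, so that the screws can be driven in from behind; do not disturb the stones, the streak plate or the hanging hammer and lens.

Things in the scene. Friction and masses are not known exactly. Their poses are not given: they have to be found in the camera images.
- display: Fixed cedar display on the table. Origin: on the table top under the middle of the backboard's front face (plane x = 0, rigid); +x into the backboard, -x out of its front, y along it (+y the end nearer the robot), z up. Backboard 500 long, top at z 340; base board 130 out in front, 18 high. Ledger along the face: 18 deep, 240 long (y +-120), flat top at z 105. Cup hooks near the top stand 34 out
- brace (a joint): Gate brace's angle about its vertical pin: 0 = folded along the ledger (arm along the display's +y), grows swinging out; 1.571 = square to the backboard (arm along the display's -x), a hard stop. A sprung roller catch holds it there: from about 1.2 it drags (about 2 N at the arm), past about 1.48 it pulls the brace home. Elsewhere it stays where left. Starts at 0.45 to 0.95
- brace_hinge (a point): Point on the brace's pin axis, level with the top of arm and ledger (105 above the table): 37 in front of the backboard, half-way along the ledger
- brace_grip (a point): Middle of the brace arm's top face, 105 above the table, 55 from the pin: pinch the arm here from above. The cedar arm is 18 thick, 30 tall, and reaches from 15 to 73 from the pin. The point's y axis runs along the arm away from the pin, z up
- shelf: Loose cedar shelf flat on the table, 125 deep (x), 240 long (y), about 0.28 kg. Origin: centre of underside. Board 16 thick, rear edge at x +62.5; along the front a lip 14 thick (x -62.5 to -48.5) rises from the underside to 42, 26 above the board. Mounted, its axes agree with the display's: origin 62.5 in front of the backboard, 105 above the table
- lip_top (a point): Middle of the lip's top edge, 55.5 in front of the shelf's origin and 42 above its underside: the lip is pinched here from above across its 14 thickness
- rear_edge (a point): Middle of the shelf's rear edge at the underside (62.5 behind its origin)
- opal: Fire opal pebble, 36 across, 23 high, on the near end of the display's base board. Origin under its middle. Leave alone
- jasper: Red jasper pebble, 50 across, 27 high, on the far end of the display's base board. Origin under its middle. Leave alone
- hematite: Dark knobbly hematite kidney, 64 across, 41 high, on the table. Origin under its middle. Leave alone
- streak_plate: White porcelain streak plate 55 x 55 x 8 lying on the table. Origin under its middle. Leave alone
- hammer_head (a point): Centre of the head of the small steel rock hammer that hangs head down from a cup hook, 175 from the middle of the backboard towards its far end, reaching 33 out from the face. Swings freely. Leave alone
- lens_glass (a point): Centre of the 68 mm hand lens that hangs from a cup hook 175 from the middle of the backboard towards its near end, 202 above the table, reaching 31 out from the face. Swings freely. Leave alone

How it is judged:
By the outcome, as a careful person would: the job done as asked, in the order asked, and still so for the second after the job is handed in, while the arm keeps its last pose, push and grip.
It also fails if it takes over 58 s, if anything falls off the work surface, if the arm or the gripper's body presses on something with over 40 N, if the wrist force passes 120 N, or if a joint passes its speed limit or range.

ROBOT

A 6-joint arm with a two-finger parallel gripper is mounted at the origin on the work surface. World frame = base frame: x ahead of the robot, y to its left, z up, the work surface at z = 0. Lengths are in mm, angles in rad, forces in N, time in s.
With the tool pointing down it reaches from about 350 to 875 mm from the base axis. Payload 4.2 kg.
Tool frame: the origin (TCP) lies at the very end of the fingers, on their centre line; the grasp point (between the pads) lies 19 mm behind it; z points along the fingers, y is the direction in which the jaws open and shut (so a half turn about z gives the same grasp; the last joint's range is limited). The gripper opens to 85 mm and grips with 20 to 120 N. Pads are 22 mm wide; open, the fingers measure 114 mm over their backs; the gripper's body (76 mm by 85 mm) begins 54 mm behind the grasp point. The pads swing forward as they close: fully open they stand 13 mm farther back than shut.
Start: joints at [1.502, 0.385, 0.008, 0, -1.194, -0.259], TCP at [201.193, 591.71, 231.312] pointing down, gripper open.
Joint ranges: [-3.14, 3.14], [-1.21, 2.06], [-1.07, 1.41], [-3.16, 2.05], [-2.99, -0.16], [-3.1, 3.1]. Speed limits (rad/s): [2.79, 2.79, 3.14, 3.14, 3.14, 3.14].

INTERFACE

Orientations are given as a unit quaternion [x, y, z, w].
In Python, from bench import arm, optics, job gives the robot as it stands.
- The arm moves only by the tool send_rows, never from a script. Its argument "steps" is a list that holds one entry, the list of rows, each a list of 5 numbers: the shift along the tool's x, y, z in cm, then the turn about the tool's z in rad, then the opening, from 0 (shut) to 1 (fully open). A call has 1 to 10 rows; each row shifts and turns the pose as measured when the row begins, along the tool's axes as they then stand; what a row does not reach is not made up. A row lasts 1/12 s, in which the tool goes at most 41.7 mm and 7.16 degrees, less where a joint would pass 70% of its speed; a pose out of reach is approached as far as the arm can. A call with a gripper value outside its range is refused whole. The fingers move at their own pace and stop on an object; the grip force is fixed at half the most. Time passes only in rows, so rows that do not move let the fingers close. It gives the time, the measured TCP pose, the force and the opening at its end, in the units of the state.
- arm.read_state(): the state, without advancing time (a new reading comes with each control period).
- optics.get_image(name): name is "side" or "top"; returns (picture, depth): 480x640x3 uint8, blue, green, red; 480x640 float32, mm along the optical axis (not along the pixel's ray), 0 where there is no reading.
- optics.get_calibration(name): a dict with "K" (3x3 intrinsics, pixels), "k1" (the pictures are not rectified: a ray, as slopes to the right and down, at radius r is drawn at 1 + k1 r^2 times it, then the intrinsics apply), "rvec" (rotation vector, rad) and "tvec" (3), from world to camera coordinates, as OpenCV has them. Camera axes: x right, y down, z forward; pixel columns grow to the right and rows downward; lengths in mm; the calibration is good to about 2 mm. A picture is of the moment at which its call begins. get_calibration takes no time and is no camera call.
- job.job_done(): hands the job in, once; it reports no verdict.
The state is a dict: "clock": time; "joints": joint angles; "joint_vel": joint speeds; "joint_efforts": joint torques, N m; "position": TCP position; "ee_rot": TCP orientation; "contact_force": force on the tool from outside, world axes, zero at the start; "wrist_torque": the same for the moment, N m; "gripper_width": finger opening in mm.
Only numpy, scipy, OpenCV 4.12 (cv2) and the standard library are available. Lean on these libraries where they do the work, as an engineer would, in place of code of your own. Each camera call takes 0.05 s, during which the arm holds its last target. There are 200 camera calls.

## Working session

There is one attempt and no reset: what is moved stays moved. The work goes in short steps, Python scripts to look and compute and a tool call to move; the robot and the scene stay as the last step left them, time stands still between calls to the robot, and variables do not carry over. Pictures are saved under pics/ and viewed, about 8 in all and at most 12, crops included, and the job is handed in when it is done.

Besides the shell and the picture viewer there is one more tool, called after "Call:" as a command line: name --argument value ..., lists and objects as JSON in quotes. send_rows: Moves the arm, as the interface text tells. Its arguments: {"type":"object","properties":{"steps":{"type":"array","items":{"type":"array","items":{"type":"array","items":{"type":"number"}}}}},"required":["steps"]}

```bash
mkdir -p pics; ls
cat > h.py <<'E'
import numpy as np, cv2
from bench import arm, optics, job
from scipy.spatial.transform import Rotation as R
def shot(n,save=None):
    im,d=optics.get_image(n)
    if save: cv2.imwrite('pics/'+save,im); np.savez('pics/'+save+'.npz',im=im,d=d)
    return im,d
def cal(n):
    c=optics.get_calibration(n); K=np.array(c['K'],float); Rm=cv2.Rodrigues(np.array(c['rvec'],float))[0]; t=np.array(c['tvec'],float).ravel()
    return K,float(c['k1']),Rm,t
def rays(n,uv):
    K,k1,Rm,t=cal(n); uv=np.atleast_2d(np.array(uv,float))
    p=cv2.undistortPoints(uv.reshape(-1,1,2),K,np.array([k1,0,0,0.])).reshape(-1,2)
    return np.c_[p,np.ones(len(p))],Rm,t
def plane(n,uv,z):
    p,Rm,t=rays(n,uv); d=p@Rm; o=-Rm.T@t
    return o+d*((z-o[2])/d[:,2])[:,None]
def cloud(n,d):
    v,u=np.mgrid[0:480,0:640]; p,Rm,t=rays(n,np.c_[u.ravel(),v.ravel()])
    return ((p*d.reshape(-1,1)-t)@Rm).reshape(480,640,3)
E
python3 - <<'E'
from h import *
for n in('top','side'):
    shot(n,n+'0.png'); K,k,Rm,t=cal(n); print(n,K[0,0],k,-Rm.T@t,Rm[2])
s=arm.read_state(); print(s)
E
```

```text
pics
top 517.5832824438289 0.05152207659554387 [ 483.1995441    11.61627154 1183.08936974] [ 0.07425811 -0.00748952 -0.99721093]
side 505.8625142265996 -0.03824481932572849 [109.54480294 297.34463913 918.78375857] [ 0.48177223 -0.28694284 -0.8279851 ]
{'clock': 0.1, 'joints': array([ 1.50161526e+00,  3.85478249e-01,  6.75400462e-03, -4.16917067e-04,
       -1.19404760e+00, -2.58602811e-01]), 'joint_vel': array([-0.00069367, -0.00175956,  0.00243054,  0.0030068 , -0.00110633,
       -0.00140004]), 'joint_efforts': array([-5.72627941e-04, -3.93325317e+01,  1.88927150e+01,  4.19795930e+00,
       -2.64568771e-03,  6.35161385e-06]), 'position': array([201.03397133, 591.21857924, 230.33121375]), 'ee_rot': array([ 9.86586705e-01, -1.63234987e-01, -9.94823670e-05,  1.00165733e-03]), 'contact_force': array([-0.28985378, -0.19538936,  0.24665314]), 'wrist_torque': array([ 0.05469951,  0.02729625, -0.0201215 ]), 'gripper_width': 85.54760744708598}
```

View pics/top0.png

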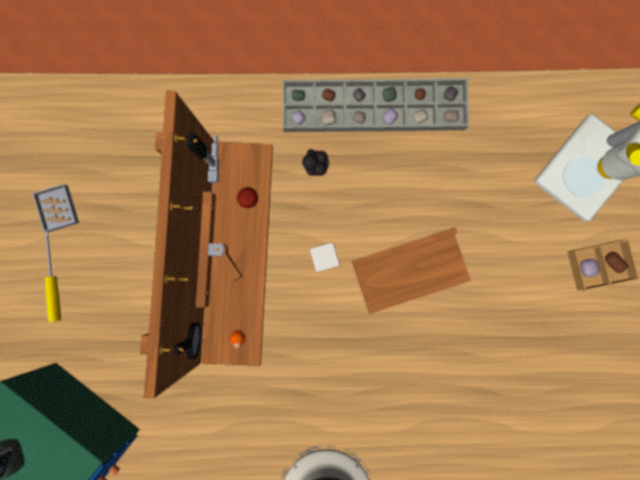

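View pics/side0.png

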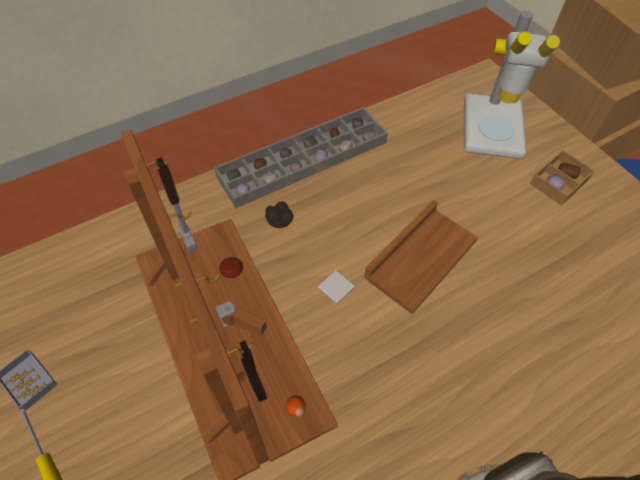

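The top view shows the display on the left with its face toward image right. The ledger runs (207,195)-(203,305), the hinge is at (215,250), and the brace arm ends near (240,277). The streak plate is at (324,257). The shelf's corners are about (353,262), (455,230), (469,280) and (369,312). The side view shows its lip along the far edge, (435,205)-(368,275).

```bash
cat > m.py <<'E'
from h import *
f=np.load('pics/top0.png.npz'); im,d=f['im'],f['d']; P=cloud('top',d)
def box(u0,u1,v0,v1,z0,z1):
    m=np.zeros((480,640),bool); m[v0:v1,u0:u1]=1
    return m&(P[...,2]>z0)&(P[...,2]<z1)&(d>0)
def rect(m,z,name,n='top'):
    m=cv2.morphologyEx(m.astype(np.uint8),cv2.MORPH_OPEN,np.ones((3,3)))
    v,u=np.nonzero(m); q=plane(n,np.c_[u,v],z)[:,:2].astype(np.float32)
    r=cv2.minAreaRect(q); print(name,len(q),'zmed',np.median(P[v,u,2]).round(1),'c',np.round(r[0],1),'size',np.round(r[1],1),'ang',round(r[2],2),'corners',cv2.boxPoints(r).round(1).tolist()); return r
if __name__=='__main__':
    rect(box(340,480,220,320,10,60),16,'shelf')
    rect(box(340,480,220,320,30,60),42,'lip')
    rect(box(340,480,220,320,10,24),16,'board')
    rect(box(195,214,180,320,95,115),105,'ledger')
    rect(box(222,250,240,290,95,115),105,'arm')
    rect(box(205,225,235,262,90,125),105,'hinge')
    rect(box(150,290,130,370,10,25),18,'base')
    rect(box(140,210,80,400,328,352),340,'boardtop')
    m=box(140,215,80,400,120,320); q=P[m]; 
    A=np.c_[q[:,0],q[:,2],np.ones(len(q))]; w=np.ones(len(q),bool)
    for i in range(15):
        c=np.linalg.lstsq(A[w],q[w,1],rcond=None)[0]; w=abs(A@c-q[:,1])<4
    print('face y=a x+b z+c',c,w.sum(),(A[w]@c-q[w,1]).std())
    rect(box(305,345,240,275,4,15),8,'plate'); rect(box(295,335,140,180,8,60),20,'hem')
E
python3 m.py
```

```text
shelf 5795 zmed 15.3 c [ 494.4 -199. ] size [124.4 245.7] ang 17.71 corners [[397.79998779296875, -100.9000015258789], [472.6000061035156, -334.8999938964844], [591.0, -297.1000061035156], [516.2999877929688, -63.099998474121094]]
lip 679 zmed 40.9 c [ 545.8 -178.7] size [ 13.9 238.6] ang 17.52 corners [[503.20001220703125, -67.0], [575.0999755859375, -294.5], [588.2999877929688, -290.29998779296875], [516.5, -62.79999923706055]]
board 5097 zmed 14.9 c [ 486.6 -198. ] size [110.1 239.1] ang 17.74 corners [[397.79998779296875, -100.9000015258789], [470.6000061035156, -328.6000061035156], [575.5, -295.1000061035156], [502.6000061035156, -67.4000015258789]]
ledger 1283 zmed 104.1 c [550.6 245.5] size [ 32.2 260.2] ang 86.83 corners [[419.79998779296875, 236.60000610351562], [679.5999755859375, 222.1999969482422], [681.4000244140625, 254.3000030517578], [421.6000061035156, 268.70001220703125]]
arm 272 zmed 103.5 c [509.6 199.8] size [72.2 21.8] ang 30.83 corners [[473.0, 190.6999969482422], [484.20001220703125, 172.0], [546.2000122070312, 208.89999389648438], [535.0, 227.6999969482422]]

[... 514 characters left out ...]
71 corners [[293.0, 268.70001220703125], [789.5999755859375, 240.1999969482422], [790.9000244140625, 262.70001220703125], [294.29998779296875, 291.20001220703125]]
face y=a x+b z+c [-5.73060574e-02 -3.19716068e-03  2.91072291e+02] 6895 0.5490161133975887
plate 431 zmed 7.3 c [526.1  -2.8] size [54.5 53.9] ang 13.46 corners [[493.29998779296875, 17.0], [505.79998779296875, -35.400001525878906], [558.7999877929688, -22.700000762939453], [546.2999877929688, 29.700000762939453]]
hem 571 zmed 28.9 c [740.9  17.1] size [60.1 58.3] ang 84.22 corners [[708.7999877929688, -9.899999618530273], [766.9000244140625, -15.699999809265137], [772.9000244140625, 44.099998474121094], [714.9000244140625, 50.0]]
```

```bash
cat > go.py <<'E'
import sys
from h import *
def yaw(s): 
    m=R.from_quat(s['ee_rot']).as_matrix(); return np.arctan2(m[1,0],m[0,0])
def go(x,y,z,w=None):
    s=arm.read_state(); p=s['position']; a=yaw(s); d=np.array([x,y,z])-p
    print('pos',p.round(1),'yaw',a.round(3),'F',s['contact_force'].round(1),'w',s['gripper_width'].round(1),'t',s['clock'],'J',s['joints'].round(2))
    def t(a): return np.round([d[0]*np.cos(a)+d[1]*np.sin(a), d[0]*np.sin(a)-d[1]*np.cos(a), -d[2]],1)/10
    print('shift cm now',t(a)); 
    if w is not None:
        k=(a-w+np.pi)%(2*np.pi)-np.pi
        print('tool turn',round(k,3),'shift after turn',t(w))
if __name__=='__main__': go(*map(float,sys.argv[1:]))
E
python3 go.py 493 193 440 -2.58
python3 - <<'E'
from m import *
# ledger and arm refined, in display frame
o=np.array([541.6,259.7]); a=np.arctan(-.0573); ex=np.array([-np.sin(a),np.cos(a)]); ey=np.array([-np.cos(a),-np.sin(a)])
q=P[(abs(P[...,2]-104)<5)&(d>0)]; q=q[(q[:,0]>350)&(q[:,0]<720)&(q[:,1]>120)&(q[:,1]<280),:2]-o
X,Y=q@ex,q@ey
l=(X>-16)&(X<-3)&(abs(Y)<140); print('ledger y',Y[l].min(),Y[l].max(),np.percentile(Y[l],[.5,99.5]))
h,_=np.histogram(X[abs(abs(Y)-70)<40],bins=np.arange(-40,6,2)); print(h)
v=np.c_[Y,-37-X]; r=np.hypot(*v.T); k=(r>28)&(r<73)&(X<-45); t=np.arctan2(v[k,1],v[k,0]); print('brace',np.median(t),t.std(),k.sum())
E
```

```text
ledger y -120.03606734058884 120.46660559856986 [-119.08459652  119.93201135]
[ 0  0  0  0  0  0  0  0  0  0 14 87 71 77 76 72 71 81 74 67 43  0]
brace 0.6678719674024559 0.12839030718110694 209Traceback (most recent call last):
  File "go.py", line 13, in <module>
    if __name__=='__main__': go(*map(float,sys.argv[1:]))
                             ~~^^^^^^^^^^^^^^^^^^^^^^^^^^
  File "go.py", line 7, in go
    print('pos',p.round(1),'yaw',a.round(3),'F',s['contact_force'].round(1),'w',s['gripper_width'].round(1),'t',s['clock'],'J',s['joints'].round(2))
                                                                                ^^^^^^^^^^^^^^^^^^^^^^^^
AttributeError: 'float' object has no attribute 'round'
```

Call:
send_rows --steps '[[[0, 0, -3.5, 0, 1], [0, 0, -3.5, 0, 1], [0, 0, -3.5, 0, 1], [0, 0, -3.5, 0, 1], [0, 0, -3.5, 0, 1], [0, 0, -3.5, 0, 1]]]'

```text
clock: 0.6
position: [200.0, 588.1, 433.0]
ee_rot: [0.986, -0.164, -0.001, 0.018]
contact_force: [-0.2, 1.3, 0.8]
gripper_width: 85.5
```

```bash
sed -i "s/s\['gripper_width'\].round(1)/round(s['gripper_width'],1)/" go.py; python3 go.py 494 192 433 -2.54
```

```text
pos [200.  588.1 433. ] yaw -0.329 F [-0.2  1.3  0.8] w 85.5 t 0.6 J [ 1.5   0.35  0.44 -0.01 -1.7  -0.26]
shift cm now [40.63 27.98  0.  ]
tool turn 2.211 shift after turn [ -1.82 -49.3    0.  ]
```

Call:
send_rows --steps '[[[3.1, 2.15, 0, 0, 0.5], [3.1, 2.15, 0, 0, 0.5], [3.1, 2.15, 0, 0, 0.5], [3.1, 2.15, 0, 0, 0.5], [3.1, 2.15, 0, 0, 0.5], [3.1, 2.15, 0, 0, 0.5], [3.1, 2.15, 0, 0, 0.5], [3.1, 2.15, 0, 0, 0.5], [3.1, 2.15, 0, 0, 0.5], [3.1, 2.15, 0, 0, 0.5]]]'

```text
clock: 1.43
position: [428.9, 280.7, 443.0]
ee_rot: [0.988, -0.157, -0.002, 0.011]
contact_force: [0.4, 1.1, 0.6]
gripper_width: 42.9
```

Call:
send_rows --steps '[[[2, 1.4, 0, 0.12, 0.5], [0, 0, 0, 0.12, 0.5], [0, 0, 0, 0.12, 0.5], [0, 0, 0, 0.12, 0.5], [0, 0, 0, 0.12, 0.5], [0, 0, 0, 0.12, 0.5], [0, 0, 0, 0.12, 0.5], [0, 0, 0, 0.12, 0.5], [0, 0, 0, 0.12, 0.5]]]'

```text
clock: 2.18
position: [446.8, 251.0, 439.2]
ee_rot: [0.752, -0.659, 0.003, 0.015]
contact_force: [0.8, 0.9, -0.1]
gripper_width: 43.0
```

Call:
send_rows --steps '[[[0, 0, 0, 0.12, 0.5], [0, 0, 0, 0.12, 0.5], [0, 0, 0, 0.12, 0.5], [0, 0, 0, 0.12, 0.5], [0, 0, 0, 0.12, 0.5], [0, 0, 0, 0.12, 0.5], [0, 0, 0, 0.12, 0.5], [0, 0, 0, 0.12, 0.5], [0, 0, 0, 0.12, 0.5]]]'

```text
clock: 2.93
position: [445.0, 250.4, 434.1]
ee_rot: [-0.284, 0.959, -0.012, -0.017]
contact_force: [-0.5, -0.1, -0.3]
gripper_width: 42.7
```

```bash
python3 go.py 494 192 150 -2.54
```

```text
pos [445.  250.4 434.1] yaw -2.565 F [-0.5 -0.1 -0.3] w 42.7 t 2.9333 J [ 0.83  0.13  0.16  0.   -1.64 -1.83]
shift cm now [-0.93 -7.57 28.41]
tool turn -0.025 shift after turn [-0.74 -7.59 28.41]
```

Call:
send_rows --steps '[[[-0.4, -3.8, 0, 0, 0.5], [-0.4, -3.8, 0, 0, 0.5], [0, 0, 3.5, 0, 0.5], [0, 0, 3.5, 0, 0.5], [0, 0, 3.5, 0, 0.5], [0, 0, 3.5, 0, 0.5], [0, 0, 3.5, 0, 0.5], [0, 0, 3.5, 0, 0.5], [0, 0, 0, 0, 0.5], [0, 0, 0, 0, 0.5]]]'

```text
clock: 3.77
position: [488.9, 180.4, 215.3]
ee_rot: [-0.281, 0.959, -0.012, -0.017]
contact_force: [0.3, 0.5, 1.3]
gripper_width: 42.4
```

```bash
python3 go.py 494 192 90 -2.54; python3 -c "
from h import *
print(R.from_quat(arm.read_state()['ee_rot']).as_matrix().round(3))"
```

```text
pos [488.9 180.4 215.3] yaw -2.572 F [0.3 0.5 1.3] w 42.4 t 3.7667 J [ 0.67  0.24 -0.25  0.01 -1.12 -1.68]
shift cm now [-1.06  0.7  12.53]
tool turn -0.032 shift after turn [-1.08  0.67 12.53]
[[-0.841 -0.54  -0.026]
 [-0.539  0.842 -0.033]
 [ 0.04  -0.013 -0.999]]
```

Call:
send_rows --steps '[[[-1.1, 0.7, 0, -0.03, 0.5], [0, 0, 2.5, 0, 0.5], [0, 0, 2.5, 0, 0.5], [0, 0, 2.5, 0, 0.5], [0, 0, 0, 0, 0.5], [0, 0, 0, 0, 0.5]]]'

```text
clock: 4.27
position: [503.9, 199.2, 152.1]
ee_rot: [-0.301, 0.954, -0.009, -0.004]
contact_force: [0.8, -1.0, 1.7]
gripper_width: 42.6
```

```bash
python3 go.py 494 192 90 -2.54
python3 - <<'E'
from h import *
im,_=shot('side','side1.png'); cv2.imwrite('pics/side1c.png',cv2.resize(im[180:430,100:400],None,fx=2,fy=2))
E
```

```text
pos [503.9 199.2 152.1] yaw -2.531 F [ 0.8 -1.   1.7] w 42.6 t 4.2667 J [ 0.68  0.32 -0.31  0.02 -0.95 -1.65]
shift cm now [ 1.23 -0.02  6.21]
tool turn 0.009 shift after turn [ 1.23 -0.03  6.21]
```

View pics/side1c.png

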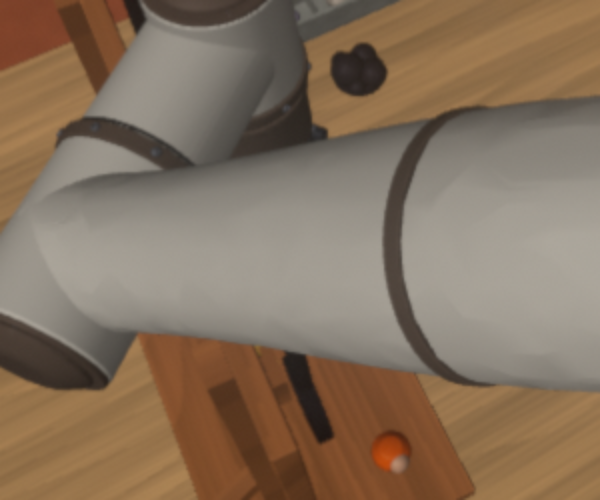

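The arm hides the fingers here. Only the hematite, at crop (358,68), and the opal, at (391,452), are clear. I'll check the arm's clearance over the backboard from depth.

Run:
```python
from h import *
im,d=shot('top','top1.png'); f=np.load('pics/side1.png.npz')
for n,i,dd in(('top',im,d),('side',f['im'],f['d'])):
    P=cloud(n,dd); x,y,z=P[...,0],P[...,1],P[...,2]
    m=(dd>0)&(z>345)&(x>270)&(x<800)&(y>225)&(y<310); print(n,m.sum(), np.percentile(z[m],[0,1,10,50]) if m.sum() else '', (x[m].min(),x[m].max()) if m.sum() else '')
```

```text
top 11102 [427.4327925  456.90242594 478.43236489 516.19981097] (np.float64(270.0516629976163), np.float64(541.3740575845221))
side 13739 [363.61218315 455.98703473 482.36288872 535.14662701] (np.float64(270.00455188759304), np.float64(540.28543255926))
```

View pics/top1.png

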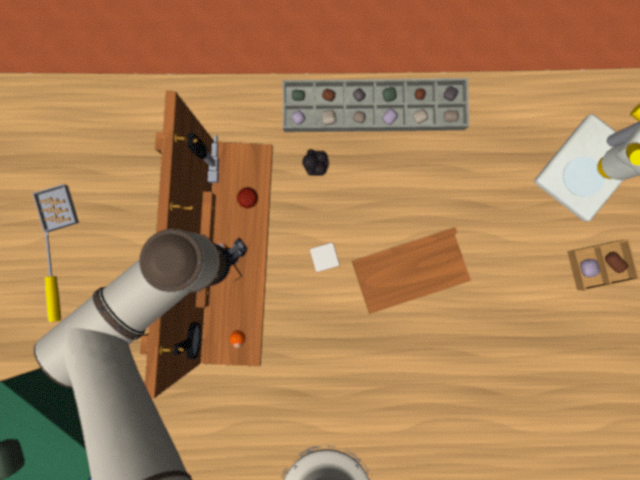

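Run:
```python
from h import *
for n in('top1','side1'):
    f=np.load(f'pics/{n}.png.npz'); P=cloud(n[:-1],f['d']).reshape(-1,3); P=P[(P[:,2]>345)]
    for y in range(150,340,20):
        q=P[abs(P[:,1]-y)<4]; q=q[(q[:,0]>350)&(q[:,0]<620)]
        if len(q)>20: print(n,y,len(q),'z',np.percentile(q[:,2],[2,50,98]).round(),'x',np.percentile(q[:,0],[2,98]).round())
```

```text
top1 170 588 z [353. 481. 506.] x [478. 533.]
top1 190 462 z [409. 507. 512.] x [464. 545.]
top1 210 477 z [456. 509. 512.] x [450. 545.]
top1 230 481 z [455. 501. 514.] x [399. 537.]
top1 250 629 z [455. 487. 548.] x [352. 493.]
top1 270 879 z [461. 486. 548.] x [353. 494.]
top1 290 679 z [470. 493. 541.] x [354. 478.]
top1 310 533 z [462. 495. 526.] x [353. 468.]
top1 330 327 z [465. 492. 506.] x [363. 450.]
side1 170 395 z [351. 478. 505.] x [475. 522.]
side1 190 757 z [365. 492. 514.] x [462. 537.]
side1 210 827 z [374. 500. 514.] x [448. 541.]
side1 230 791 z [440. 494. 512.] x [431. 533.]
side1 250 616 z [458. 485. 500.] x [417. 507.]
side1 270 524 z [478. 487. 550.] x [353. 486.]
side1 290 526 z [479. 493. 543.] x [351. 470.]
side1 310 563 z [482. 505. 529.] x [351. 457.]
side1 330 577 z [478. 501. 509.] x [351. 441.]
```

Call:
send_rows --steps '[[[-1.2, 0, 0, 0, 0.5], [0, 0, 1.2, 0, 0.5], [0, 0, 1.2, 0, 0.5], [0, 0, 1.2, 0, 0.5], [0, 0, 0, 0, 0.5]]]'

```text
clock: 4.78
position: [511.7, 197.2, 122.1]
ee_rot: [-0.302, 0.953, -0.013, -0.007]
contact_force: [0.2, -0.3, -1.1]
gripper_width: 42.5
```

```bash
cat > clr.py <<'E'
from h import *
for n in('top','side'):
    im,d=shot(n,n+'_c.png'); Q=cloud(n,d).reshape(-1,3)
    P=Q[(Q[:,2]>348)&(Q[:,1]>255)&(Q[:,1]<290)&(Q[:,0]>350)&(Q[:,0]<620)]
    if len(P): print(n,len(P),'z',np.percentile(P[:,2],[.3,2,50]).round())
E
python3 clr.py; python3 go.py 494 192 92 -2.54
```

```text
top 3502 z [414. 429. 458.]
side 2140 z [439. 444. 459.]
pos [512.8 197.8 124. ] yaw -2.528 F [-0.1 -0.9  0.1] w 42.3 t 4.8833 J [ 0.67  0.37 -0.33  0.03 -0.9  -1.65]
shift cm now [1.88 0.61 3.2 ]
tool turn 0.012 shift after turn [1.88 0.59 3.2 ]
```

Call:
send_rows --steps '[[[1, 0.3, 0, 0, 0.5], [1, 0.3, 0, 0, 0.5], [0, 0, 0, 0, 0.5], [0, 0, 0, 0, 0.5]]]'

```text
clock: 5.22
position: [492.8, 192.9, 127.8]
ee_rot: [-0.303, 0.953, -0.012, -0.002]
contact_force: [-0.1, -0.3, -0.2]
gripper_width: 42.8
```

```bash
python3 go.py 494 192 92 -2.54
```

```text
pos [492.8 192.9 127.8] yaw -2.526 F [-0.1 -0.3 -0.2] w 42.8 t 5.2167 J [ 0.69  0.33 -0.38  0.03 -0.88 -1.66]
shift cm now [-0.05 -0.15  3.58]
tool turn 0.014 shift after turn [-0.05 -0.15  3.58]
```

Call:
send_rows --steps '[[[0, 0, 1.0, 0, 0.5], [0, 0, 1.0, 0, 0.5], [0, 0, 1.0, 0, 0.5], [0, 0, 0.5, 0, 0.5], [0, 0, 0, 0, 0.35], [0, 0, 0, 0, 0.28], [0, 0, 0, 0, 0.28]]]'

```text
clock: 5.8
position: [493.7, 193.4, 91.4]
ee_rot: [-0.304, 0.953, -0.011, 0.001]
contact_force: [0.2, 0.0, 0.2]
gripper_width: 23.6
```

```bash
python3 go.py 494 192 92 -2.54; python3 clr.py
```

```text
pos [493.7 193.4  91.4] yaw -2.525 F [0.2 0.  0.2] w 23.6 t 5.8 J [ 0.69  0.37 -0.42  0.03 -0.78 -1.67]
shift cm now [ 0.06 -0.14 -0.06]
tool turn 0.015 shift after turn [ 0.05 -0.14 -0.06]
top 2677 z [391. 403. 427.]
side 1677 z [410. 414. 428.]
```

Call:
send_rows --steps '[[[-0.02, -0.5, 0, -0.09, 0.28], [-0.02, -0.5, 0, -0.09, 0.28], [-0.02, -0.5, 0, -0.09, 0.28], [-0.02, -0.5, 0, -0.09, 0.28], [-0.02, -0.5, 0, -0.09, 0.28], [0, 0, 0, 0, 0.28]]]'

```text
clock: 6.4
position: [512.6, 177.3, 93.8]
ee_rot: [-0.518, 0.856, -0.01, -0.001]
contact_force: [0.5, -0.4, 0.6]
gripper_width: 24.1
```

```bash
cat > br.py <<'E'
from go import *
s=arm.read_state(); a=yaw(s); o=np.array([541.5,259.7]); ex=np.array([.0572,.9984]); ey=np.array([-.9984,.0572])
v=s['position'][:2]-(o-37*ex); th=np.arctan2(-v@ex,v@ey)
print('TCP about pin: angle',th.round(3),'r',np.hypot(*v).round(1),'tool angle as brace',(a+1.571+1.628).round(3),'F',s['contact_force'].round(1))
t=1.571; g=o-37*ex+55*(np.cos(t)*ey-np.sin(t)*ex); go(g[0],g[1],s['position'][2],-1.628)
E
python3 br.py
```

```text
TCP about pin: angle 1.095 r 52.7 tool angle as brace 1.145 F [ 0.5 -0.4  0.6]
pos [512.6 177.3  93.8] yaw -2.054 F [ 0.5 -0.4  0.6] w 24.1 t 6.4 J [ 0.64  0.39 -0.39  0.03 -0.8  -1.14]
shift cm now [-0.26 -2.54 -0.  ]
tool turn -0.426 shift after turn [ 0.81 -2.42 -0.  ]
```

Call:
send_rows --steps '[[[0.02, -0.55, 0.05, -0.085, 0.28], [0.02, -0.55, 0.05, -0.085, 0.28], [0, -0.55, 0.05, -0.085, 0.28], [0, -0.55, 0, -0.085, 0.28], [0, -0.55, 0, -0.085, 0.28], [0, 0, 0, 0, 0.28]]]'

```text
clock: 6.9
position: [537.8, 169.5, 94.5]
ee_rot: [-0.688, 0.726, -0.009, -0.002]
contact_force: [0.3, -0.2, -0.4]
gripper_width: 23.9
```

```bash
python3 br.py
```

```text
TCP about pin: angle 1.599 r 53.3 tool angle as brace 1.575 F [ 0.3 -0.2 -0.4]
pos [537.8 169.5  94.5] yaw -1.624 F [ 0.3 -0.2 -0.4] w 23.9 t 6.9 J [ 0.6   0.42 -0.33  0.02 -0.82 -0.67]
shift cm now [ 0.17  0.15 -0.  ]
tool turn 0.004 shift after turn [ 0.17  0.15 -0.  ]
```

Call:
send_rows --steps '[[[0, -0.2, 0, 0, 0.28], [0, -0.2, 0, 0, 0.28], [0, -0.2, 0, 0, 0.28]]]'

```text
clock: 7.15
position: [538.4, 169.2, 94.4]
ee_rot: [-0.684, 0.73, -0.005, -0.006]
contact_force: [-6.0, 3.3, 3.1]
gripper_width: 23.8
```

```bash
python3 br.py
```

```text
TCP about pin: angle 1.609 r 53.6 tool angle as brace 1.563 F [-6.   3.3  3.1]
pos [538.4 169.2  94.4] yaw -1.636 F [-6.   3.3  3.1] w 23.8 t 7.15 J [ 0.6   0.42 -0.32  0.02 -0.84 -0.68]
shift cm now [ 0.15  0.2  -0.  ]
tool turn -0.008 shift after turn [ 0.14  0.2  -0.  ]
```

Call:
send_rows --steps '[[[0, 0.3, 0, 0, 0.28], [0, 0, 0, 0, 0.45], [0, 0, -1, 0, 0.45], [0, 0, -2, 0, 0.45], [0, 0, -2.5, 0, 0.45], [0, 0, -2.5, 0, 0.45], [0, 0, -2.5, 0, 0.45], [0, 0, 0, 0, 0.45]]]'

```text
clock: 7.82
position: [535.8, 171.2, 207.3]
ee_rot: [-0.68, 0.733, -0.007, -0.005]
contact_force: [0.4, 0.5, 0.3]
gripper_width: 38.6
```

```bash
python3 go.py 546 -178 200 -1.265
```

```text
pos [535.8 171.2 207.3] yaw -1.647 F [0.4 0.5 0.3] w 38.6 t 7.8167 J [ 0.61  0.3  -0.19  0.02 -1.09 -0.69]
shift cm now [34.75 -3.68  0.73]
tool turn -0.382 shift after turn [33.61  9.54  0.73]
```

Call:
send_rows --steps '[[[3, -0.3, 0, 0, 0.6], [3, -0.3, 0, 0, 0.6], [3, -0.3, 0, 0, 0.6], [3, -0.3, 0, 0, 0.6], [3, -0.3, 0, 0, 0.6], [3, -0.3, 0, 0, 0.6], [3, -0.3, 0, 0, 0.6], [3, -0.3, 0, 0, 0.6], [3, -0.3, 0, 0, 0.6], [3, -0.3, 0, 0, 0.6]]]'

```text
clock: 8.65
position: [547.4, -137.3, 223.3]
ee_rot: [-0.68, 0.733, -0.014, 0.006]
contact_force: [1.3, -0.5, 0.4]
gripper_width: 50.8
```

Call:
send_rows --steps '[[[2, -0.3, 0, -0.1, 0.6], [2, 0, 0, -0.1, 0.6], [0, 0, 0, -0.1, 0.6], [0, 0, 0, -0.08, 0.6], [0, 0, 0, 0, 0.6], [0, 0, 0, 0, 0.6]]]'

```text
clock: 9.15
position: [549.2, -188.0, 227.6]
ee_rot: [0.806, -0.591, 0.019, -0.004]
contact_force: [0.0, -0.4, -0.5]
gripper_width: 51.2
```

```bash
python3 - <<'E'
from h import *
im,d=shot('top','top2.png'); P=cloud('top',d); o=np.array([541.5,259.7]); ex=np.array([.0572,.9984]); ey=np.array([-.9984,.0572])
q=P[(abs(P[...,2]-104)<5)&(d>0)]; q=q[(q[:,0]>400)&(q[:,0]<680)&(q[:,1]>120)&(q[:,1]<240),:2]-o
X,Y=q@ex,q@ey; k=(X<-62)&(X>-108); c=np.polyfit(X[k],Y[k],1); print('brace',k.sum(),'angle',np.pi/2+np.arctan(c[0]),'y at mid',np.polyval(c,-85), 'tip',X[abs(Y)<12].min())
E
python3 go.py 546 -178.7 70 -1.265
```

```text
brace 190 angle 1.575557615295588 y at mid -1.2531013061569887 tip -111.3784535015848
pos [ 549.3 -187.9  227.7] yaw -1.265 F [ 0.1 -1.   0. ] w 51.3 t 9.2 J [-0.04  0.29 -0.14  0.02 -1.1   0.34]
shift cm now [-0.97  0.03 15.77]
tool turn 0.0 shift after turn [-0.97  0.03 15.77]
```

Call:
send_rows --steps '[[[-0.97, 0, 2, 0, 0.6], [0, 0, 2.5, 0, 0.6], [0, 0, 2.5, 0, 0.6], [0, 0, 2, 0, 0.6], [0, 0, 1.5, 0, 0.6], [0, 0, 0, 0, 0.6], [0, 0, 0, 0, 0.6]]]'

```text
clock: 9.78
position: [553.4, -177.8, 123.1]
ee_rot: [0.804, -0.594, 0.023, -0.006]
contact_force: [0.3, -0.4, 0.8]
gripper_width: 51.2
```

```bash
cat >> go.py <<'E'
    m=R.from_quat(arm.read_state()['ee_rot']).as_matrix(); print('z-slope of tool x,y (rad)',m[2,:2].round(4))
E
python3 go.py 546 -178.7 24 -1.265
```

```text
File "go.py", line 14
    m=R.from_quat(arm.read_state()['ee_rot']).as_matrix(); print('z-slope of tool x,y (rad)',m[2,:2].round(4))
IndentationError: unexpected indent
```

```bash
sed -i "s/^if __name__=='__main__': go/if __name__=='__main__':\n    go/" go.py; python3 go.py 546 -178.7 24 -1.265
```

```text
pos [ 553.4 -177.8  123.1] yaw -1.274 F [ 0.3 -0.4  0.8] w 51.2 t 9.7833 J [-0.02  0.39 -0.29  0.02 -0.84  0.31]
shift cm now [-0.14  0.73  9.91]
tool turn -0.009 shift after turn [-0.14  0.73  9.91]
z-slope of tool x,y (rad) [ 0.0307 -0.0374]
```

```bash
python3 - <<'E'
s=open('go.py').read()
s=s.replace("print('shift cm now',t(a));","print('shift cm now',(R.from_quat(s['ee_rot']).as_matrix().T@d/10).round(2))")
open('go.py','w').write(s)
E
python3 go.py 545.8 -178.7 40 -1.265
```

```text
pos [ 553.4 -177.8  123.1] yaw -1.274 F [ 0.3 -0.4  0.8] w 51.2 t 9.7833 J [-0.02  0.39 -0.29  0.02 -0.84  0.31]
shift cm now [-0.4   1.06  8.27]
tool turn -0.009 shift after turn [-0.15  0.75  8.31]
z-slope of tool x,y (rad) [ 0.0307 -0.0374]
```

Call:
send_rows --steps '[[[-0.2, 0.5, 1, 0, 0.6], [-0.2, 0.5, 1.5, 0, 0.6], [0, 0, 1.5, 0, 0.6], [0, 0, 1.5, 0, 0.6], [0, 0, 1, 0, 0.6], [0, 0, 1, 0, 0.6], [0, 0, 0, 0, 0.6], [0, 0, 0, 0, 0.6]]]'

```text
clock: 10.45
position: [554.7, -177.6, 55.7]
ee_rot: [0.803, -0.594, 0.033, -0.011]
contact_force: [0.9, -0.8, 0.4]
gripper_width: 51.4
```

```bash
python3 go.py 545.8 -178.7 21 -1.265
```

```text
pos [ 554.7 -177.6   55.7] yaw -1.275 F [ 0.9 -0.8  0.4] w 51.4 t 10.45 J [-0.02  0.47 -0.38  0.03 -0.66  0.29]
shift cm now [-0.3   1.08  3.41]
tool turn -0.01 shift after turn [-0.17  0.88  3.47]
z-slope of tool x,y (rad) [ 0.0395 -0.056 ]
```

Call:
send_rows --steps '[[[-0.2, 0.6, 0, 0, 0.6], [-0.2, 0.6, 0, 0, 0.6], [0, 0, 1.2, 0, 0.6], [0, 0, 1.2, 0, 0.6], [0, 0, 0.5, 0, 0.6], [0, 0, 0, 0, 0.6]]]'

```text
clock: 10.95
position: [544.3, -178.2, 30.0]
ee_rot: [0.803, -0.594, 0.036, -0.013]
contact_force: [-0.1, -0.6, -0.3]
gripper_width: 50.9
```

```bash
python3 go.py 545.8 -178.7 21 -1.265
```

```text
pos [ 544.3 -178.2   30. ] yaw -1.275 F [-0.1 -0.6 -0.3] w 50.9 t 10.95 J [-0.02  0.49 -0.43  0.04 -0.58  0.29]
shift cm now [ 0.06 -0.07  0.91]
tool turn -0.01 shift after turn [ 0.1  -0.13  0.9 ]
z-slope of tool x,y (rad) [ 0.0427 -0.0641]
```

Call:
send_rows --steps '[[[0, -0.1, 0.7, 0, 0.4], [0, 0, 0, 0, 0.2], [0, 0, 0, 0, 0], [0, 0, 0, 0, 0], [0, 0, 0, 0, 0], [0, 0, 0, 0, 0], [0, 0, 0, 0, 0]]]'

```text
clock: 11.53
position: [545.5, -178.3, 26.2]
ee_rot: [0.804, -0.593, 0.037, -0.012]
contact_force: [-1.2, 0.2, 1.5]
gripper_width: 13.1
```

```bash
python3 go.py 545.8 -178.7 21 -1.265
```

```text
pos [ 545.5 -178.3   26.2] yaw -1.273 F [-1.2  0.2  1.5] w 13.1 t 11.5333 J [-0.02  0.5  -0.43  0.04 -0.57  0.29]
shift cm now [0.02 0.02 0.52]
tool turn -0.008 shift after turn [ 0.04 -0.02  0.52]
z-slope of tool x,y (rad) [ 0.0441 -0.0631]
```

Call:
send_rows --steps '[[[0, 0, -0.5, 0, 0], [0, 0, -1, 0, 0], [0, 0, -2, 0, 0], [0, 0, -2.5, 0, 0], [0, 0, -2.5, 0, 0], [0, 0, -2.5, 0, 0], [0, 0, -2.5, 0, 0], [0, 0, -2, 0, 0], [0, 0, -1, 0, 0], [0, 0, 0, 0, 0]]]'

```text
clock: 12.37
position: [531.0, -173.2, 198.6]
ee_rot: [0.802, -0.596, 0.036, -0.015]
contact_force: [0.4, 0.7, -0.6]
gripper_width: 13.0
```

```bash
python3 go.py 545 -130 185 3.083
python3 - <<'E'
from h import *
im,d=shot('side','side3.png'); cv2.imwrite('pics/side3c.png',cv2.resize(im[100:400,250:600],None,fx=2,fy=2))
E
```

```text
pos [ 531.  -173.2  198.6] yaw -1.28 F [ 0.4  0.7 -0.6] w 13.0 t 12.3667 J [-0.02  0.26 -0.27  0.02 -0.96  0.3 ]
shift cm now [-3.79 -2.5   1.39]
tool turn 1.921 shift after turn [-1.15  4.4   1.36]
z-slope of tool x,y (rad) [ 0.0389 -0.0667]
```

View pics/side3c.png

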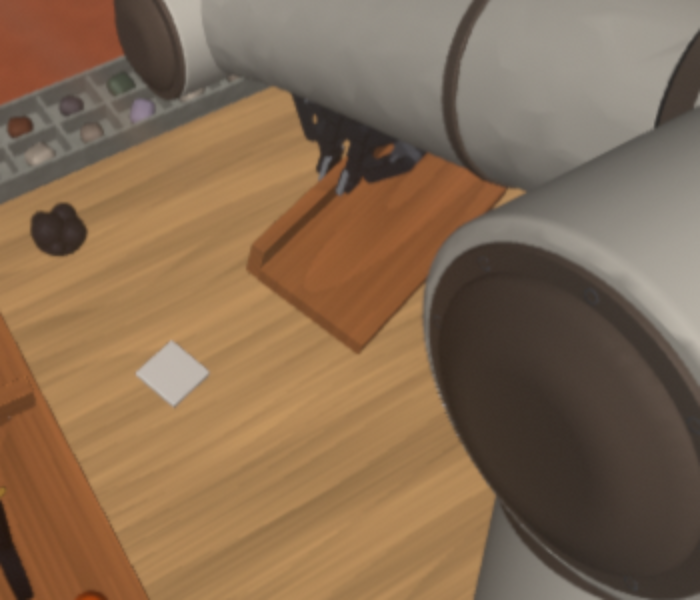

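The lip is held mid-length near crop (345,165), with the shelf clear of the table. The plate, at (172,373), and the hematite are untouched.

Call:
send_rows --steps '[[[0, 0, 0, 0.1, 0], [0, 0, 0, 0.12, 0], [0, 0, 0, 0.12, 0], [0, 0, 0, 0.12, 0], [0, 0, 0, 0.12, 0], [0, 0, 0, 0.12, 0], [0, 0, 0, 0.12, 0], [0, 0, 0, 0.12, 0]]]'

```text
clock: 13.08
position: [524.1, -171.3, 186.5]
ee_rot: [-0.428, 0.903, -0.017, 0.024]
contact_force: [-0.5, -0.6, -2.2]
gripper_width: 12.5
```

Call:
send_rows --steps '[[[0, 0, 0, 0.12, 0], [0, 0, 0, 0.12, 0], [0, 0, 0, 0.12, 0], [0, 0, 0, 0.12, 0], [0, 0, 0, 0.12, 0], [0, 0, 0, 0.12, 0], [0, 0, 0, 0.12, 0], [0, 0, 0, 0.1, 0], [0, 0, 0, 0, 0]]]'

```text
clock: 13.83
position: [515.0, -169.5, 170.5]
ee_rot: [0.049, 0.999, -0.002, 0.015]
contact_force: [0.6, -0.2, -2.1]
gripper_width: 12.8
```

```bash
cat > sh.py <<'E'
from go import *
o=np.array([541.5,259.7]); ex=np.array([.0572,.9984]); ey=np.array([-.9984,.0572])
def meas(views=('top','side')):
    s=arm.read_state(); p=s['position']
    for n in views:
        im,d=shot(n,n+'_s.png'); P=cloud(n,d); hsv=cv2.cvtColor(im,cv2.COLOR_BGR2HSV)
        col=(hsv[...,1]>90)&(hsv[...,0]<20)
        m=col&(d>0)&(P[...,2]>p[2]-60)&(P[...,2]<p[2]+30)&(np.hypot(P[...,0]-p[0],P[...,1]-p[1])<200)
        D=np.dstack([(P[...,:2]-o)@ex,(P[...,:2]-o)@ey,P[...,2]]); tx=(p[:2]-o)@ex; ty=(p[:2]-o)@ey
        q=D[m]; b=q[(q[:,0]>tx+14)&(q[:,0]<min(tx+120,-18 if tx<-150 else -22))&(abs(q[:,1]-ty)<118)]
        A=np.c_[b[:,:2]-[tx,ty],np.ones(len(b))]; w=np.ones(len(b),bool)
        for i in range(12):
            c=np.linalg.lstsq(A[w],b[w,2],rcond=None)[0]; w=abs(A@c-b[:,2])<3
        B=b[w]; r=A@c
        print(n,'board top slope x,y',c[:2].round(4),'z at TCP',c[2].round(1),w.sum(),'X range',np.percentile(B[:,0],[.3,99.7]).round(1),'Y',np.percentile(B[:,1],[.3,99.7]).round(1))
        # ends by rows of X ; rear edge
        l=q[(abs(q[:,0]-tx)<10)&(q[:,2]>c[2]+15)]
        if len(l)>30: print('  lip n',len(l),'X',np.percentile(l[:,0],[1,99]).round(1),'Y',np.percentile(l[:,1],[.5,99.5]).round(1),'slope dX/dY',np.polyfit(l[:,1],l[:,0],1)[0].round(4),'ztop',np.median(l[:,2]).round(1))
    print('TCP disp',tx.round(1),ty.round(1),p[2].round(1),'yaw-target',(yaw(s)-3.0843).round(3))
    return
if __name__=='__main__': meas()
E
python3 sh.py; python3 go.py 531 60 195 3.084
```

```text
top board top slope x,y [ 0.0216 -0.0753] z at TCP 161.2 2325 X range [-415.6 -315.3] Y [-115.8  117.2]
  lip n 522 X [-439.6 -420.3] Y [-117.1  121.1] slope dX/dY 0.029 ztop 184.2
side board top slope x,y [ 0.0235 -0.0741] z at TCP 163.7 5842 X range [-415.8 -310.4] Y [-115.2  119.3]
  lip n 646 X [-438.4 -420.5] Y [-115.3   95.1] slope dX/dY 0.0238 ztop 187.4
TCP disp -430.0 1.9 170.5 yaw-target -0.042
pos [ 515.  -169.5  170.7] yaw 3.047 F [-0.4 -0.8 -1.9] w 12.3 t 13.9333 J [-0.02  0.28 -0.31  0.01 -0.95 -1.65]
shift cm now [ 0.49 23.   -2.5 ]
tool turn -0.037 shift after turn [-0.28 23.01 -2.43]
z-slope of tool x,y (rad) [-0.0296 -0.0024]
```

Call:
send_rows --steps '[[[0, 1, -0.4, -0.015, 0], [0, 2, -0.4, -0.015, 0], [0, 2.5, -0.4, 0, 0], [0, 2.5, -0.4, 0, 0], [0, 2.5, -0.4, 0, 0], [0, 2.5, -0.4, 0, 0], [0, 2.5, -0.4, 0, 0], [0, 2.5, -0.4, 0, 0], [0, 2, -0.4, 0, 0], [0, 1, 0, 0, 0]]]'

```text
clock: 14.77
position: [523.9, 51.1, 205.8]
ee_rot: [0.021, 1.0, -0.002, 0.012]
contact_force: [-0.4, -0.2, -1.3]
gripper_width: 12.3
```

```bash
python3 sh.py; python3 go.py 531 90 175 3.084
```

```text
top board top slope x,y [ 0.0315 -0.0686] z at TCP 196.3 2711 X range [-195.   -90.6] Y [-112.   123.3]
  lip n 485 X [-217.9 -201.8] Y [-113.3  124.6] slope dX/dY -0.0154 ztop 219.2
side board top slope x,y [ 0.0273 -0.0672] z at TCP 198.6 5496 X range [-194.8  -89.9] Y [-57.2 123.4]
  lip n 460 X [-216.3 -201.6] Y [ 33.7 126.9] slope dX/dY -0.0426 ztop 218.7
TCP disp -209.3 5.7 205.8 yaw-target 0.014
pos [523.4  50.4 205. ] yaw 3.098 F [-0.6  0.1 -2.3] w 12.4 t 14.8667 J [ 0.41  0.23 -0.3   0.02 -1.03 -2.03]
shift cm now [-0.52  4.    2.99]
tool turn 0.014 shift after turn [-0.53  4.    3.  ]
z-slope of tool x,y (rad) [-0.023  -0.0033]
```

Call:
send_rows --steps '[[[-0.3, 1, 0.5, 0.015, 0], [-0.3, 1.5, 1, 0, 0], [0, 1.5, 1.5, 0, 0], [0, 1, 1.5, 0, 0], [0, 0, 1, 0, 0], [0, 0, 0, 0, 0]]]'

```text
clock: 15.37
position: [532.7, 101.0, 145.2]
ee_rot: [0.028, 1.0, -0.002, 0.01]
contact_force: [-1.1, -0.1, -2.6]
gripper_width: 12.4
```

```bash
python3 sh.py; python3 go.py 534 125 140 3.084
```

```text
top board top slope x,y [ 0.028  -0.0647] z at TCP 135.7 2269 X range [-144.6  -39.5] Y [-118.   117.2]
  lip n 523 X [-166.9 -152.7] Y [-120.1  118.1] slope dX/dY -0.0035 ztop 158.8
side board top slope x,y [ 0.0241 -0.0653] z at TCP 139.3 4018 X range [-144.6  -40.2] Y [-31.3 117.4]
  lip n 306 X [-165.8 -151.7] Y [ 57.8 120.5] slope dX/dY -0.034 ztop 159.1
TCP disp -158.9 -0.3 145.2 yaw-target 0.002
pos [533.9 101.1 147.3] yaw 3.086 F [ 0.7  0.3 -1.5] w 12.6 t 15.4667 J [ 0.49  0.31 -0.34  0.02 -0.9  -2.13]
shift cm now [0.14 2.39 0.72]
tool turn 0.002 shift after turn [0.13 2.39 0.73]
z-slope of tool x,y (rad) [-0.024  -0.0032]
```

Call:
send_rows --steps '[[[0.1, 1, 0, 0, 0], [0.05, 1.3, 0, 0, 0], [0, 1.2, 0, 0, 0], [0, 0, 0, 0, 0]]]'

```text
clock: 15.8
position: [536.2, 138.6, 149.6]
ee_rot: [0.029, 0.999, -0.001, 0.014]
contact_force: [0.7, -0.0, -2.4]
gripper_width: 12.6
```

```bash
python3 sh.py; python3 go.py 534.8 142 129 3.084
```

```text
top board top slope x,y [ 0.0301 -0.0733] z at TCP 140.3 1900 X range [-106.9  -22.5] Y [-118.9  115.9]
  lip n 585 X [-129.  -115.1] Y [-120.6  115.7] slope dX/dY 0.0002 ztop 164.0
side board top slope x,y [ 0.0259 -0.0726] z at TCP 143.0 2506 X range [-106.8  -22.2] Y [ -3.9 116.1]
  lip n 211 X [-128.9 -114.7] Y [ 73.1 119.9] slope dX/dY -0.0634 ztop 161.5
TCP disp -121.2 -1.6 149.6 yaw-target -0.0
pos [535.6 137.3 149.4] yaw 3.084 F [-0.7 -0.2 -1.8] w 12.6 t 15.9 J [ 0.55  0.33 -0.31  0.02 -0.91 -2.2 ]
shift cm now [0.16 0.47 2.04]
tool turn -0.0 shift after turn [0.11 0.47 2.04]
z-slope of tool x,y (rad) [-0.0273 -0.0018]
```

Call:
send_rows --steps '[[[0.2, 0, 0.5, 0, 0], [0.1, 0, 0.5, 0, 0], [0, 0, 0.3, 0, 0], [0, 0, 0.2, 0, 0], [0, 0, 0, 0, 0]]]'

```text
clock: 16.32
position: [532.4, 137.2, 133.3]
ee_rot: [0.029, 0.999, -0.001, 0.014]
contact_force: [-0.4, 1.4, -0.9]
gripper_width: 12.4
```

```bash
python3 sh.py; python3 go.py 534.8 142 129 3.084
```

```text
top board top slope x,y [ 0.0312 -0.0648] z at TCP 124.1 1877 X range [-108.6  -22.6] Y [-115.5  119.3]
  lip n 562 X [-130.6 -116.8] Y [-116.6  120.5] slope dX/dY 0.0034 ztop 148.0
side board top slope x,y [ 0.0322 -0.0646] z at TCP 126.5 2342 X range [-108.3  -22.3] Y [  2.6 119.7]
  lip n 210 X [-129.4 -115.2] Y [ 79.1 123.2] slope dX/dY -0.04 ztop 145.8
TCP disp -122.8 2.0 133.3 yaw-target -0.001
pos [532.6 137.3 133.8] yaw 3.083 F [-0.2  0.5 -0.5] w 12.6 t 16.4167 J [ 0.56  0.34 -0.34  0.02 -0.87 -2.2 ]
shift cm now [-0.18  0.48  0.48]
tool turn -0.001 shift after turn [-0.19  0.48  0.48]
z-slope of tool x,y (rad) [-0.0282 -0.0009]
```

Call:
send_rows --steps '[[[-0.15, 0, 0.3, 0, 0], [0, 0, 0.3, 0, 0], [0, 0, 0.3, 0, 0], [0, 0, 0, 0, 0]]]'

```text
clock: 16.75
position: [536.4, 137.2, 129.5]
ee_rot: [0.028, 0.999, -0.001, 0.017]
contact_force: [-0.6, 0.5, -1.1]
gripper_width: 12.5
```

```bash
python3 sh.py; python3 go.py 534.8 142 129 3.084
```

```text
top board top slope x,y [ 0.018  -0.0207] z at TCP 120.3 1825 X range [-108.5  -22.3] Y [-119.5  115.8]
  lip n 569 X [-130.9 -116.1] Y [-121.3  116.5] slope dX/dY -0.0059 ztop 145.8
side board top slope x,y [ 0.019 -0.018] z at TCP 122.4 2268 X range [-108.2  -22.3] Y [ -0.6 115.8]
  lip n 217 X [-129.7 -115.8] Y [ 75.5 120. ] slope dX/dY -0.0637 ztop 146.4
TCP disp -122.6 -2.0 129.5 yaw-target 0.001
pos [536.5 137.1 129. ] yaw 3.085 F [ 0.2 -0.2  1.9] w 12.7 t 16.85 J [ 0.55  0.35 -0.34  0.03 -0.85 -2.2 ]
shift cm now [ 0.2   0.48 -0.01]
tool turn 0.001 shift after turn [ 0.2   0.48 -0.  ]
z-slope of tool x,y (rad) [-0.0334 -0.0005]
```

Call:
send_rows --steps '[[[0.2, 0, 0.2, 0, 0], [0, 0, 0.2, 0, 0], [0, 0, 0, 0, 0]]]'

```text
clock: 17.1
position: [537.0, 136.9, 129.2]
ee_rot: [0.027, 0.999, -0.001, 0.02]
contact_force: [-1.5, -0.3, 1.5]
gripper_width: 12.6
```

```bash
python3 sh.py; python3 go.py 534.8 142 129 3.084
```

```text
top board top slope x,y [ 0.0175 -0.0188] z at TCP 120.1 1839 X range [-108.6  -22.2] Y [-120.2  115.1]
  lip n 568 X [-131.1 -116.9] Y [-121.8  116.4] slope dX/dY -0.0044 ztop 145.7
side board top slope x,y [ 0.0178 -0.0166] z at TCP 122.3 2167 X range [-108.3  -22.3] Y [  3.3 115. ]
  lip n 204 X [-129.9 -116. ] Y [ 79.4 119.7] slope dX/dY -0.0569 ztop 146.3
TCP disp -122.8 -2.6 129.2 yaw-target 0.003
pos [537.1 136.9 128.9] yaw 3.088 F [-2.3 -0.   6.1] w 12.7 t 17.2 J [ 0.55  0.35 -0.35  0.03 -0.85 -2.2 ]
shift cm now [ 0.26  0.5  -0.02]
tool turn 0.004 shift after turn [ 0.26  0.5  -0.01]
z-slope of tool x,y (rad) [-0.0397 -0.0006]
```

Call:
send_rows --steps '[[[0, 0, -0.2, 0, 0.3], [0, 0, 0, 0, 0.3], [0, 0, 0, 0, 0.3], [0, 0, 0, 0, 0.3]]]'

```text
clock: 17.53
position: [537.7, 137.1, 129.7]
ee_rot: [0.027, 0.999, -0.001, 0.02]
contact_force: [0.3, 0.8, 0.3]
gripper_width: 25.6
```

```bash
python3 sh.py; python3 go.py 534.8 142 129 3.084
```

```text
top board top slope x,y [ 0.0004 -0.003 ] z at TCP 120.1 1816 X range [-108.5  -22.5] Y [-121.1  114.3]
  lip n 579 X [-130.6 -116.7] Y [-122.3  116.4] slope dX/dY -0.001 ztop 145.5
side board top slope x,y [ 0.0024 -0.0013] z at TCP 122.2 2164 X range [-108.3  -22.3] Y [  0.6 114.3]
  lip n 207 X [-129.4 -115.4] Y [ 77.4 119.5] slope dX/dY -0.0729 ztop 147.8
TCP disp -122.6 -3.3 129.7 yaw-target 0.003
pos [537.6 137.1 129.6] yaw 3.087 F [-0.3  0.8 -0.2] w 25.5 t 17.6333 J [ 0.55  0.35 -0.35  0.03 -0.85 -2.2 ]
shift cm now [0.31 0.47 0.05]
tool turn 0.003 shift after turn [0.31 0.47 0.06]
z-slope of tool x,y (rad) [-0.0406 -0.0002]
```

Call:
send_rows --steps '[[[0, 0, 0, 0, 0], [0, 0, 0, 0, 0], [0, 0, 0, 0, 0], [0, 0, 0, 0, 0], [0.2, 0, -0.1, 0, 0], [0.2, 0, 0, 0, 0], [0, 0, 0, 0, 0]]]'

```text
clock: 18.22
position: [533.0, 137.2, 129.6]
ee_rot: [0.028, 0.999, -0.001, 0.02]
contact_force: [0.1, 0.6, 0.4]
gripper_width: 12.5
```

```bash
python3 sh.py; python3 go.py 534.8 142 129 3.084
```

```text
top board top slope x,y [ 0.0014 -0.0012] z at TCP 120.0 1818 X range [-108.5  -22.4] Y [-116.   119.1]
  lip n 578 X [-130.7 -116.9] Y [-116.6  120.2] slope dX/dY -0.0001 ztop 145.6
side board top slope x,y [-0.0007  0.0006] z at TCP 122.3 2108 X range [-108.3  -22.3] Y [  8.6 119.1]
  lip n 201 X [-129.5 -115.6] Y [ 84.4 124.2] slope dX/dY -0.0765 ztop 147.9
TCP disp -122.8 1.4 129.6 yaw-target 0.002
pos [533.  137.2 129.6] yaw 3.086 F [-1.4 -0.5 -0.1] w 12.1 t 18.3167 J [ 0.56  0.34 -0.36  0.03 -0.84 -2.21]
shift cm now [-0.15  0.49  0.07]
tool turn 0.002 shift after turn [-0.15  0.49  0.06]
z-slope of tool x,y (rad) [-0.0393 -0.0007]
```

Call:
send_rows --steps '[[[-0.1, 0.1, 0, 0, 0], [0, 0.2, 0, 0, 0], [0, 0.2, 0, 0, 0], [0, 0.1, 0, 0, 0], [0, 0.1, 0, 0, 0]]]'

```text
clock: 18.73
position: [533.8, 141.5, 129.9]
ee_rot: [0.028, 0.999, -0.004, 0.018]
contact_force: [0.3, -5.8, 1.2]
gripper_width: 12.6
```

```bash
python3 sh.py; python3 go.py 534.8 142 129 3.084
```

```text
top board top slope x,y [-0.0022 -0.0014] z at TCP 120.3 1779 X range [-104.2  -22.3] Y [-116.7  118.3]
  lip n 603 X [-126.6 -112.4] Y [-117.9  120.4] slope dX/dY 0.0006 ztop 145.8
side board top slope x,y [-0.0026 -0.0005] z at TCP 122.6 1898 X range [-104.1  -22.3] Y [ 13.4 118.8]
  lip n 187 X [-124.9 -111.1] Y [ 87.2 124. ] slope dX/dY -0.0634 ztop 147.9
TCP disp -118.5 0.9 129.9 yaw-target 0.002
pos [533.8 141.5 129.9] yaw 3.086 F [ 0.7 -4.4 -0.1] w 12.3 t 18.8333 J [ 0.57  0.34 -0.35  0.04 -0.85 -2.22]
shift cm now [-0.09  0.06  0.09]
tool turn 0.002 shift after turn [-0.1   0.06  0.09]
z-slope of tool x,y (rad) [-0.0366 -0.0065]
```

```bash
cat > end.py <<'E'
from sh import *
for n in('side','top'):
    im,d=shot(n); P=cloud(n,d); X=(P[...,:2]-o)@ex; Y=(P[...,:2]-o)@ey; Z=P[...,2]
    for lab,z0,z1,xa,xb in(('ledger',78,102,-17,-2),('shelf',107,119,-60,-3),('shelf front',107,119,-110,-60)):
        for sg in(1,-1):
            m=(d>0)&(Z>z0)&(Z<z1)&(X>xa)&(X<xb)&(abs(sg*Y-120)<8)
            if m.sum()>5: print(n,lab,sg,m.sum(),'Y med,ext',np.median(Y[m]).round(1),np.percentile(Y[m],[5,95]).round(1))
E
python3 end.py
```

```text
side ledger 1 35 Y med,ext 121.1 [120.3 121.8]
side shelf 1 60 Y med,ext 123.1 [122.1 123.8]
side shelf front 1 79 Y med,ext 123.0 [122.2 123.7]
top shelf 1 46 Y med,ext 118.2 [113.  121.9]
top shelf -1 25 Y med,ext -116.1 [-119.  -112.7]
top shelf front 1 34 Y med,ext 117.7 [112.7 120.9]
top shelf front -1 21 Y med,ext -115.9 [-117.6 -113.3]
```

Call:
send_rows --steps '[[[0, -0.1, 0, 0, 0], [-0.1, 0, 0, 0, 0], [-0.1, 0, 0, 0, 0], [0, 0, 0, 0, 0]]]'

```text
clock: 19.27
position: [535.8, 141.0, 129.8]
ee_rot: [0.028, 0.999, -0.003, 0.018]
contact_force: [-0.3, -0.9, -0.0]
gripper_width: 12.7
```

```bash
python3 end.py; python3 sh.py
```

```text
side ledger 1 37 Y med,ext 121.0 [120.3 121.7]
side shelf 1 57 Y med,ext 121.3 [120.2 122.3]
side shelf front 1 71 Y med,ext 121.1 [120.1 122. ]
top shelf 1 39 Y med,ext 117.1 [113.1 120.5]
top shelf -1 24 Y med,ext -114.4 [-118.6 -112.5]
top shelf front 1 25 Y med,ext 115.5 [112.8 120.1]
top shelf front -1 25 Y med,ext -115.5 [-121.1 -113. ]
top board top slope x,y [-0.0005 -0.0017] z at TCP 120.2 1817 X range [-104.5  -22.3] Y [-118.8  116.4]
  lip n 602 X [-126.8 -112.8] Y [-119.9  118.5] slope dX/dY -0.002 ztop 145.8
side board top slope x,y [-0.0047 -0.0008] z at TCP 122.7 1966 X range [-104.4  -22.4] Y [  8.5 116.6]
  lip n 192 X [-125.7 -111.6] Y [ 84.3 121.7] slope dX/dY -0.064 ztop 148.2
TCP disp -118.9 -1.1 129.8 yaw-target 0.002
```

Call:
send_rows --steps '[[[0, 0.1, 0, 0, 0], [0, 0.2, 0, 0, 0], [0, 0.2, 0, 0, 0], [0, 0.2, 0, 0, 0]]]'

```text
clock: 19.8
position: [535.6, 141.4, 130.8]
ee_rot: [0.028, 0.999, -0.009, 0.016]
contact_force: [-0.0, -7.9, 3.1]
gripper_width: 12.8
```

```bash
python3 end.py | grep side; python3 sh.py; python3 go.py 534.8 142 129 3.084
```

```text
side ledger 1 39 Y med,ext 121.0 [120.3 122.4]
side shelf 1 62 Y med,ext 121.3 [120.4 122.1]
side shelf front 1 79 Y med,ext 121.2 [120.4 121.8]
top board top slope x,y [-0.0129 -0.0012] z at TCP 121.3 1801 X range [-104.1  -22.6] Y [-118.5  116.8]
  lip n 619 X [-126.3 -112.3] Y [-119.6  118.5] slope dX/dY 0.0008 ztop 146.8
side board top slope x,y [-0.0104 -0.    ] z at TCP 123.5 1843 X range [-104.2  -22.2] Y [ 12.9 116.9]
  lip n 174 X [-125.  -110.9] Y [ 86.  122.1] slope dX/dY -0.0986 ztop 149.0
TCP disp -118.4 -0.9 130.8 yaw-target 0.001
pos [535.6 141.5 130.8] yaw 3.086 F [ 0.9 -6.9  1.4] w 12.9 t 20.0 J [ 0.57  0.35 -0.34  0.04 -0.86 -2.22]
shift cm now [0.09 0.05 0.17]
tool turn 0.002 shift after turn [0.08 0.05 0.18]
z-slope of tool x,y (rad) [-0.0334 -0.0172]
```

Call:
send_rows --steps '[[[0, 0.1, 0.25, 0, 0], [0, 0.15, 0.25, 0, 0]]]'

```text
clock: 20.17
position: [535.8, 141.0, 129.3]
ee_rot: [0.028, 0.999, -0.011, 0.016]
contact_force: [-9.5, -6.1, 21.4]
gripper_width: 12.4
```

```bash
python3 sh.py; python3 go.py 534.8 142 129 3.084
```

```text
top board top slope x,y [ 0.0043 -0.0005] z at TCP 119.7 1839 X range [-104.5  -22.3] Y [-118.8  116.5]
  lip n 620 X [-126.7 -112.7] Y [-120.   118.5] slope dX/dY -0.001 ztop 145.6
side board top slope x,y [0.0037 0.0013] z at TCP 122.0 1800 X range [-104.5  -22.2] Y [ 16.  116.5]
  lip n 166 X [-125.1 -111.3] Y [ 86.3 121.3] slope dX/dY -0.1168 ztop 147.8
TCP disp -118.8 -1.1 129.3 yaw-target 0.001
pos [535.8 141.1 129.5] yaw 3.085 F [-6.  -7.2 13.2] w 12.6 t 20.2667 J [ 0.57  0.35 -0.35  0.05 -0.86 -2.23]
shift cm now [0.11 0.08 0.05]
tool turn 0.001 shift after turn [0.1  0.08 0.05]
z-slope of tool x,y (rad) [-0.0338 -0.0211]
```

Call:
send_rows --steps '[[[0, 0.28, 0.1, 0, 0]]]'

```text
clock: 20.35
position: [535.6, 141.4, 130.3]
ee_rot: [0.029, 0.999, -0.013, 0.016]
contact_force: [0.2, -14.6, 6.1]
gripper_width: 12.4
```

```bash
python3 sh.py; python3 go.py 534.8 142 129 3.084;python3 go.py 534.8 142 129 3.084|head -1
```

```text
top board top slope x,y [-0.0055 -0.0015] z at TCP 120.8 1884 X range [-104.4  -22.4] Y [-118.6  116.7]
  lip n 627 X [-126.4 -112.4] Y [-119.8  118.5] slope dX/dY 0.0006 ztop 146.4
side board top slope x,y [-0.0067  0.0004] z at TCP 123.0 1742 X range [-104.   -22.3] Y [ 15.9 116.6]
  lip n 154 X [-124.8 -110.9] Y [ 90.8 121.9] slope dX/dY -0.1192 ztop 148.6
TCP disp -118.4 -0.9 130.3 yaw-target 0.001
pos [535.7 141.3 130.1] yaw 3.085 F [ -1.5 -10.7   7.4] w 12.5 t 20.45 J [ 0.57  0.35 -0.34  0.05 -0.86 -2.23]
shift cm now [0.1  0.06 0.1 ]
tool turn 0.001 shift after turn [0.09 0.06 0.11]
z-slope of tool x,y (rad) [-0.0333 -0.025 ]
pos [535.7 141.3 130.1] yaw 3.085 F [ -1.5 -10.7   7.4] w 12.5 t 20.45 J [ 0.57  0.35 -0.34  0.05 -0.86 -2.23]
```

Call:
send_rows --steps '[[[0, 0.3, 0.2, 0, 0]]]'

```text
clock: 20.53
position: [535.7, 141.3, 129.7]
ee_rot: [0.029, 0.999, -0.015, 0.016]
contact_force: [-1.8, -13.0, 11.1]
gripper_width: 12.2
```

```bash
for i in 1 2 3; do python3 sh.py | grep 'board top'; python3 go.py 534.8 142 129 3.084|head -1;done; python3 end.py|grep side
```

```text
top board top slope x,y [ 0.0025 -0.0015] z at TCP 120.0 1871 X range [-104.4  -22.5] Y [-118.6  116.6]
side board top slope x,y [-0.003  -0.0008] z at TCP 122.6 1698 X range [-104.2  -22.4] Y [ 18.4 116.8]
pos [535.7 141.3 129.8] yaw 3.084 F [ -2.  -12.1  10.4] w 12.3 t 20.6333 J [ 0.57  0.35 -0.35  0.06 -0.87 -2.24]
top board top slope x,y [-0.0038 -0.0022] z at TCP 120.3 1889 X range [-104.4  -22.5] Y [-118.6  116.5]
side board top slope x,y [-0.0013 -0.    ] z at TCP 122.4 1716 X range [-104.2  -22.3] Y [ 18.5 116.6]
pos [535.7 141.3 129.7] yaw 3.084 F [ -2.3 -11.8  10. ] w 12.2 t 20.7333 J [ 0.57  0.35 -0.35  0.06 -0.87 -2.24]
top board top slope x,y [-0.0001 -0.0003] z at TCP 120.2 1874 X range [-104.5  -22.4] Y [-118.5  116.7]
side board top slope x,y [-0.0014 -0.0005] z at TCP 122.5 1717 X range [-104.1  -22.3] Y [ 17.9 116.9]
pos [535.7 141.3 129.7] yaw 3.084 F [ -1.7 -12.1   8.5] w 12.4 t 20.8333 J [ 0.57  0.35 -0.35  0.06 -0.87 -2.24]
side ledger 1 38 Y med,ext 120.8 [120.  121.4]
side shelf 1 59 Y med,ext 121.1 [119.9 121.8]
side shelf front 1 71 Y med,ext 121.0 [120.  121.7]
```

```bash
python3 -c "
from h import *
im,d=shot('side'); im2,_=shot('top'); cv2.imwrite('pics/fin.png',np.hstack([cv2.resize(im[100:460,100:420],(400,450)),cv2.resize(im2[80:400,130:415],(400,450))]))
P=cloud('top',_); 
from m import box
"
```

```text
(no output)
```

View pics/fin.png

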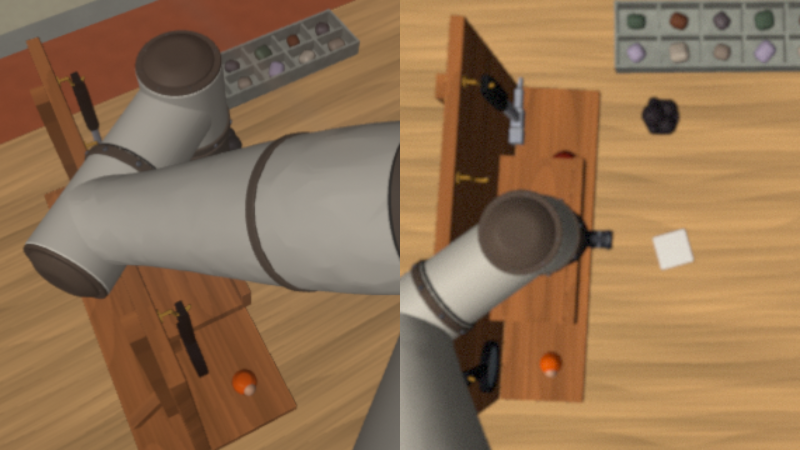

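The shelf is against the backboard with its lip to the front, in the right half at (500-585,155-322). The opal, jasper, hematite, plate, hammer and lens are all in their places.

```bash
python3 go.py 534.8 142 129 3.084|head -1; python3 -c "
from bench import job; print(job.job_done())"
```

```text
pos [535.7 141.2 129.7] yaw 3.084 F [ -2.4 -12.3   9.7] w 12.6 t 21.0333 J [ 0.57  0.35 -0.35  0.06 -0.87 -2.24]
the job is handed in; nothing more can be done
None
```

The brace is home and the shelf is mounted and pressed against the backboard. I handed the job in at 21 s with the arm still gripping the lip and pushing.

- **Brace:** I swung it out to its stop. Before the shelf went on, depth measured 1.576 rad, so it was square. The shelf hides it in the final pictures, so I did not measure it again.
- **Shelf:** I gripped it by the lip, turned it, set it down on the ledger and brace, then let go and gripped again so that it lay level. At the end it was level to within about 0.004 rad.
- **Ends:** The side view put the near end within 0.3 mm of the ledger's end. The top view disagreed and put the shelf about 1 mm toward the far end.
- **Push:** It held steady at about 12 N into the backboard, with roughly 9 N of down-force reacting at the brace. I judged the rear edge flush from that contact and the tool position, because the edge itself was not clearly visible.
- **Other things:** In the last picture the stones, streak plate, hammer and lens looked undisturbed. I did not measure them again.

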